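# Turn the weld coupon over in its inspection stand

## Robot

A 6-joint arm with a two-finger parallel gripper is mounted at the origin on a cart in front of the work surface, level with it; the furniture and walls round the work are solid. World frame = base frame: x ahead of the robot, y to its left, z up, the work surface at z = 0. Lengths are in m, angles in rad, forces in N, time in s.
With the tool pointing down it reaches from about 0.35 to 0.975 m from the base axis. Payload 4.9 kg.
Tool frame: the origin (TCP) lies on the centre line of the jaws, within the pads' length; the fingertips stand 14 mm ahead of it and the grasp point (between the pads) lies 5 mm behind it (manip.nose_length is the distance from the TCP to the fingertips, in m); z points along the fingers, y is the line along which they close (so a half turn about z gives the same grasp; the last joint's range is limited). The gripper opens to 85 mm and grips with 20 to 120 N. Pads are 22 mm wide; open, the fingers measure 114 mm over their backs; the gripper's body (76 mm by 85 mm) begins 54 mm behind the grasp point. The pads swing forward as they close: fully open they stand 13 mm farther back than shut.
Start: joints at [1.036, 0.053, 1.613, -0, 1.476, -0.119], TCP at [0.252, 0.572, 0.245] pointing down, gripper open.
Joint ranges: [-3.01, 3.01], [-1.01, 2.22], [0.06, 2.58], [-1.02, 4.17], [0.09, 2.62], [-3.14, 3.14]. Speed limits (rad/s): [2.57, 2.57, 3.14, 3.14, 3.14, 3.14].

## Interface

Orientations are given as a unit quaternion [w, x, y, z].
In Python, from plant import manip, imaging gives the robot as it stands.
- The arm moves only by the tool play_rows, never from a script. Its argument "commands" is a list of rows, each a list of 6 numbers: the shift along the tool's x, y, z in mm, then the turn, a rotation vector about the tool's x, y, z in degrees. A call has 1 to 5 rows; each row shifts and turns the commanded pose from where the row before left it, along the tool's axes as they then stand; what a row does not reach is not made up. A row lasts 1/12 s, in which the tool goes at most 41.7 mm and 7.16 degrees, less where a joint would pass 70% of its speed; a pose out of reach is approached as far as the arm can. A call is refused whole if a number of a shift passes 41.7 or a number of a turn 7.16, either way. A call with a gripper value outside its range is refused whole. "hand" is the finger opening in mm, from 0 to 85.4, set as the call begins (left out, the last holds). The fingers move at their own pace and stop on an object; the grip force is fixed at half the most. Time passes only in rows, so rows that do not move let the fingers close. It gives the time, the measured TCP pose, the force, the opening and the grip force at its end, in the units of the state.
- manip.state(): the state, without advancing time (a new reading comes with each control period).
- imaging.grab_frame(name): name is "scene" or "top"; returns a dict with "image" (400x640x3 uint8, red, green, blue), "fx", "fy", "cx", "cy" (pixels), "k1" (the pictures are not rectified: a ray, as slopes to the right and down, at radius r is drawn at 1 + k1 r^2 times it, then the intrinsics apply), "R" (3x3) and "t" (3): a world point X has camera coordinates R X + t. Camera axes: x right, y down, z forward; pixel columns grow to the right and rows downward; lengths in m; the calibration is good to about 2 mm. A picture is of the moment at which its call begins. There is no depth.
- manip.job_done(): hands the job in; it is judged then, once.
The state is a dict: "time": time; "joint_pos": joint angles; "joint_vel": joint speeds; "joint_efforts": joint torques, N m; "tool_pos": TCP position; "tool_rot": TCP orientation; "contact_force": force on the tool from outside, world axes, zero at the start; "ft_torque": the same for the moment, N m; "gripper_width": opening from 0.0 (shut) to 1.0 (fully open); "grasp_force": force on a finger pad.
Only numpy, scipy, OpenCV 4.12 (cv2) and the standard library are available. Lean on these libraries where they do the work, as an engineer would, in place of code of your own. Each camera call takes 0.05 s, during which the arm holds its last target. There are 200 camera calls.

## Task

Two weld test coupons lean in small inspection stands with their weld beads facing out. Take the oblong one out, turn it over and lean it back in its own stand, seated on the ledge against the back rest on the same short-edge-down footing and about centred, so that its plain back now faces out and the weld bead faces the back rest. Leave the square coupon alone.

Things in the scene. Friction and masses are not known exactly. Their poses are not given: they have to be found in the camera images.
- oblong_coupon: Part to turn over: dark steel plate 50 x 75 x 10 mm, about 0.3 kg, paler weld bead 3 mm high along the middle of one face. Starts in its stand on a short edge, 75 mm tall, reclined 20 deg from vertical, bead outward; grip its free top end across the 10 mm. Origin: centre of the plain face; z out of the bead face (middle plane at z = +5 mm), y along the 75 mm (up the slope at the start), x along the 50 mm.
- oblong_stand: The oblong coupon's stand, fixed to the table: steel foot plate 80 (x) x 90 (y) x 6 mm carrying an aluminium ledge and back rest. Origin on the underside, z up, front looks to -x. It leans: up the slope = (sin 20deg, 0, cos 20deg), out of the back rest = (-cos 20deg, 0, sin 20deg) in this frame.
- oblong_seat (a point): Middle of the corner line (along y) where the stand's ledge meets its back rest, 22 mm above the table; axes as the stand. From it two back-rest posts rise 30 mm up the slope (y 18 to 42 mm each side, gap between for the bead); the ledge runs 16 mm out to a lip 7 mm high. Seated, a coupon has its short edge on the ledge, a face on the posts, y about 0, and its upper 45 mm free above the posts.
- square_coupon: The other coupon, to be left alone: the same plate but 50 x 50 x 10 mm, leaning bead outward in a second stand of the same make. Origin: centre of its plain face, z out of the bead face, y up the slope.
Mind the look-alikes: they are no part of the job. Several things have the shape of the oblong_coupon; the one meant has the colours described above. What is shaped like the oblong_stand but purple is not meant.

How it is judged:
At the end, for the whole second after the job is handed in: The oblong coupon rests in its own stand, short edge on the ledge, bead side against the back rest (reclined 20 +- 10 degrees, square within 11 degrees, within 16 mm of centre sideways and 12 mm otherwise). The square coupon is within 20 mm of where it was (angle between oblong_coupon's own z axis and vertical between 1.745 and 2.095 rad and angle between the x axis of oblong_coupon and the y axis of oblong_stand, either way round below 0.2 rad and x of oblong_coupon in the frame of oblong_stand between -0.012 and 0.016 m and y of oblong_coupon in the frame of oblong_stand between -0.016 and 0.016 m and z of oblong_coupon in the frame of oblong_stand between 0.048 and 0.072 m and linear speed of oblong_coupon below 0.02 m/s and distance of square_coupon from where it was at the start of the episode below 0.02 m); the robot touches nothing.
It fails at once if the square coupon is disturbed (moved more than 20 mm) (distance of square_coupon from where it was at the start of the episode above 0.02 m).
It also fails if it takes over 43 s, if anything falls off the work surface, if the arm or the gripper's body presses on something with over 40 N, if the wrist force passes 120 N, or if a joint passes its speed limit or range.

## Working session

There is one attempt and no reset: what is moved stays moved. The work goes in short steps, Python scripts to look and compute and a tool call to move; the robot and the scene stay as the last step left them, time stands still between calls to the robot, and variables do not carry over. Pictures are saved under pics/ and viewed, at most 10 in all, crops included, and the job is handed in when it is done.

Besides the shell and the picture viewer there is one more tool, called after "Emit:" as name(argument=value, ...), one argument or row to a line, values as JSON. play_rows: Moves the arm, as the interface text tells. Its arguments: {"type":"object","properties":{"commands":{"type":"array","items":{"type":"array","items":{"type":"number"}}},"hand":{"type":"number"}},"required":["commands"]}

```bash
ls; mkdir -p pics
python3 - <<'E'
from plant import manip, imaging
import cv2
print(manip.state())
for n in("scene","top"):
    f=imaging.grab_frame(n); cv2.imwrite(f"pics/{n}0.png",f["image"][:,:,::-1]); print({k:v for k,v in f.items() if k!="image"})
E
```

```text
pics
{'time': 0.0, 'joint_pos': array([ 1.03599255e+00,  5.33622254e-02,  1.61427126e+00,  3.15199890e-05,
        1.47601592e+00, -1.19000876e-01]), 'joint_vel': array([ 0.00134185, -0.00025505,  0.0025526 ,  0.00097998,  0.00079576,
        0.00121033]), 'joint_efforts': array([ 3.43433094e-04, -3.93696856e+01, -3.70169234e+01, -1.10254182e-04,
        7.11262415e-03,  2.57947102e-05]), 'tool_pos': array([0.2521434 , 0.57123891, 0.24407325]), 'tool_rot': array([-3.45078584e-04,  2.06408363e-01,  9.78465395e-01, -9.68874007e-04]), 'contact_force': array([-0.13013824, -0.48949383, -0.52430667]), 'ft_torque': array([-0.03806211,  0.01247993, -0.03824194]), 'grasp_force': 0.0, 'gripper_width': 0.9959124484296409}
{'fx': 376.7778468816444, 'fy': 376.7778468816444, 'cx': 323.8843320749231, 'cy': 197.23187427703465, 'k1': -0.09131032596654064, 'R': array([[-0.43016523, -0.90272148,  0.00719735],
       [-0.52816648,  0.24520036, -0.81296799],
       [ 0.73211887, -0.35351196, -0.5822639 ]]), 't': array([-0.03079438,  0.44020903,  0.39465976])}
{'fx': 443.0611828761979, 'fy': 443.0611828761979, 'cx': 312.989984154246, 'cy': 200.27235437809804, 'k1': -0.05434257192754031, 'R': array([[-0.02506821, -0.99931732, -0.02713825],
       [-0.99587413,  0.02733175, -0.08653148],
       [ 0.08721414,  0.02485709, -0.99587942]]), 't': array([-0.26948395,  0.63781637,  1.2769066 ])}
```

View pics/scene0.png

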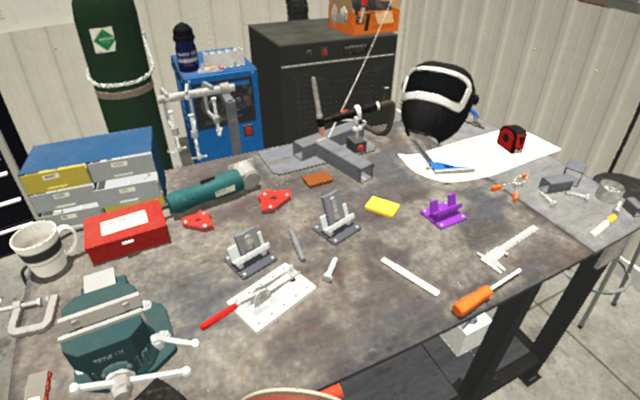

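View pics/top0.png

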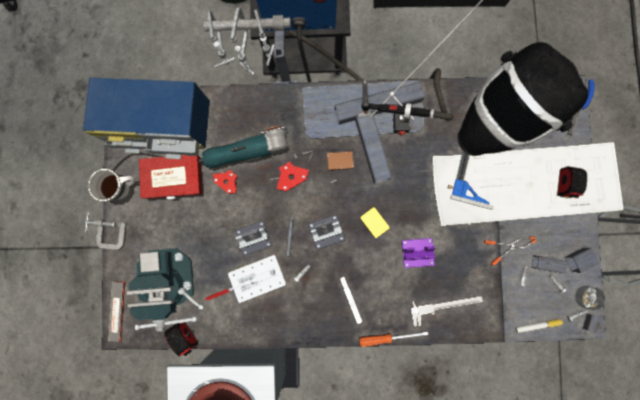

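The scene view shows the taller coupon in the stand near (336,215), top view (326,231). The square one is near (248,250), top (252,237). I'll zoom in on both.

Run:
```python
import cv2,numpy as np
s=cv2.imread("pics/scene0.png");t=cv2.imread("pics/top0.png")
a=cv2.resize(s[180:250,305:370],None,fx=8,fy=8,interpolation=cv2.INTER_CUBIC)
cv2.imwrite("pics/c1.png",a)   # 520x560
b=cv2.resize(t[205:260,225:355],None,fx=6,fy=6,interpolation=cv2.INTER_CUBIC)
cv2.imwrite("pics/c2.png",b)
```

```text
(no output)
```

View pics/c1.png

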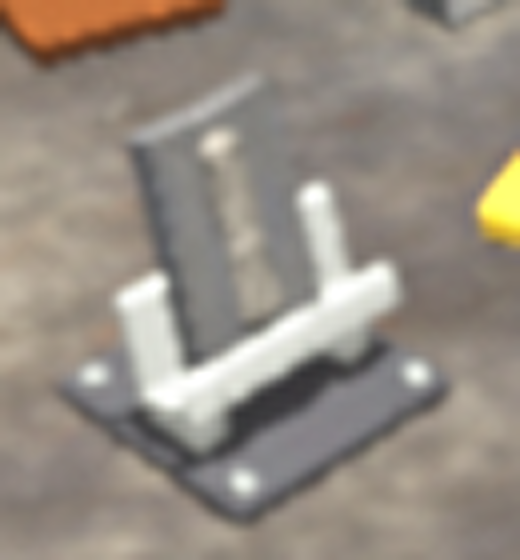

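View pics/c2.png

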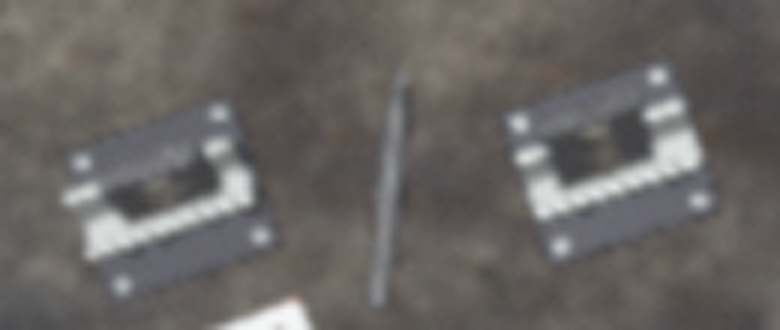

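The scene crop shows the foot-plate corners at about (60,385), (240,520) and (450,380), with the top edge running from (135,140) to (262,80). In the top crop the stand corners are (505,118), (663,63), (717,208) and (560,262). Fit the stand pose from these next.

```bash
cat > h.py <<'E'
import numpy as np,json
from scipy.spatial.transform import Rotation as Ro
def proj(f,X):
    c=np.atleast_2d(X)@np.array(f["R"]).T+f["t"]; s=c[:,:2]/c[:,2:]
    s=s*(1+f["k1"]*(s**2).sum(1,keepdims=True))
    return s*[f["fx"],f["fy"]]+[f["cx"],f["cy"]]
a=np.deg2rad(20); up=np.array([np.sin(a),0,np.cos(a)]); out=np.array([-np.cos(a),0,np.sin(a)])
def stand(p): # p=(x,y,yaw)->R,t
    return Ro.from_euler('z',p[2]).as_matrix(),np.array([p[0],p[1],0])
E
python3 - <<'E'
from h import *
from plant import imaging
from scipy.optimize import least_squares
S=imaging.grab_frame("scene");T=imaging.grab_frame("top")
# corners: back-left, back-right, front-right, front-left (stand frame; left=+y)
C=np.array([[.04,.045,.006],[.04,-.045,.006],[-.04,-.045,.006],[-.04,.045,.006]])
us=lambda p,f,o:(np.array(p)+.5)/f-.5+o
tR=us([[505,118],[663,63],[717,208],[560,262]],6,[225,205])
tL=us([[65,153],[222,98],[275,240],[120,298]],6,[225,205])
sR=us([[60,385],[450,380],[240,520]],8,[305,180]) # back-left, front-right, front-left
w=lambda p,L:L@stand(p)[0].T+stand(p)[1]
def fit(t,s=None):
    def r(p):
        e=[(proj(T,w(p,C))-t).ravel()]
        if s is not None: e.append((proj(S,w(p,C[[0,2,3]]))-s).ravel())
        return np.concatenate(e)
    q=least_squares(r,[.55,-.3,.3]); return q.x,q.fun.round(1)
for t,s in((tR,None),(tR,sR),(tL,None)): print(fit(t,s))
p=fit(tR,sR)[0]; seat=np.array([0,0,.022])
# candidate: is seat x=0 in stand frame? project coupon top-front corners
for sx in(-.01,0,.01):
  for n in(.01,):
    L=np.array([seat+[sx,y,0]+.075*up+n*out for y in(.025,-.025)])
    print(sx,((proj(S,w(p,L))-[305,180]+.5)*8-.5).round())
L=np.array([[0,0,.022]+.03*up+[0,y,0] for y in(.042,-.042)])
print("post tops",((proj(S,w(p,L))-[305,180]+.5)*8-.5).round(),((proj(T,w(p,L))-[225,205]+.5)*6-.5).round())
E
```

```text
(array([ 0.53782754, -0.32315081,  0.31897013]), array([-1.2, -0.2,  1.1, -1.3,  1.3,  0. , -1.2,  1.4]))
(array([ 0.53781936, -0.3232747 ,  0.31458009]), array([-1.1, -0.2,  1.2, -1.2,  1.3,  0.1, -1.3,  1.3, -1. ,  0.1,  0.6,
       -0.1,  0.2, -0. ]))
(array([ 0.52625177, -0.10463365,  0.33287557]), array([-1.1,  0. ,  1. , -1.4,  1.3,  0.2, -1.2,  1.2]))
-0.01 [[183. 164.]
 [309.  94.]]
0 [[158. 148.]
 [284.  79.]]
0.01 [[134. 133.]
 [259.  65.]]
post tops [[128. 312.]
 [333. 192.]] [[521. 170.]
 [688. 111.]]
```

Run:
```python
from h import *
from plant import manip,imaging
import cv2
print([d for d in dir(manip) if d[0]!='_'])
S=imaging.grab_frame("scene");T=imaging.grab_frame("top")
p=(.5378,-.3233,.3146); R,t=stand(p)
seat=np.array([0,0,.022]); pt=lambda s,y,n:seat+s*up+n*out+[0,y,0]
def draw(f,o,sz,k,cy):
    im=cv2.resize(f["image"][o[1]:o[1]+sz[1],o[0]:o[0]+sz[0],::-1],None,fx=k,fy=k,interpolation=cv2.INTER_CUBIC)
    def poly(L,c):
        q=(proj(f,np.array(L)@R.T+t)-o+.5)*k-.5
        cv2.polylines(im,[q.round().astype(np.int32)],True,c,1)
    for n,c in((0,(0,255,255)),(.01,(0,0,255))): poly([pt(s,y+cy,n) for s,y in((0,.025),(.075,.025),(.075,-.025),(0,-.025))],c)
    for g in(1,-1): poly([pt(s,g*y,0) for s,y in((0,.042),(.03,.042),(.03,.018),(0,.018))],(0,255,0))
    poly([pt(s,y,.016) for s,y in((0,.042),(.007,.042),(.007,-.042),(0,-.042))],(255,0,0))
    poly([[x,y,.006] for x,y in((.04,.045),(.04,-.045),(-.04,-.045),(-.04,.045))],(255,0,255))
    return im
a=draw(S,(308,183),(60,65),7,.004); b=draw(T,(305,210),(42,45),8,.004)
h=max(a.shape[0],b.shape[0]); z=np.zeros((h,a.shape[1]+b.shape[1],3),np.uint8); z[:a.shape[0],:a.shape[1]]=a; z[:b.shape[0],a.shape[1]:]=b
cv2.imwrite("pics/ov.png",z);print(z.shape)
```

```text
['IKError', 'job_done', 'nose_length', 'state']
(455, 756, 3)
```

View pics/ov.png

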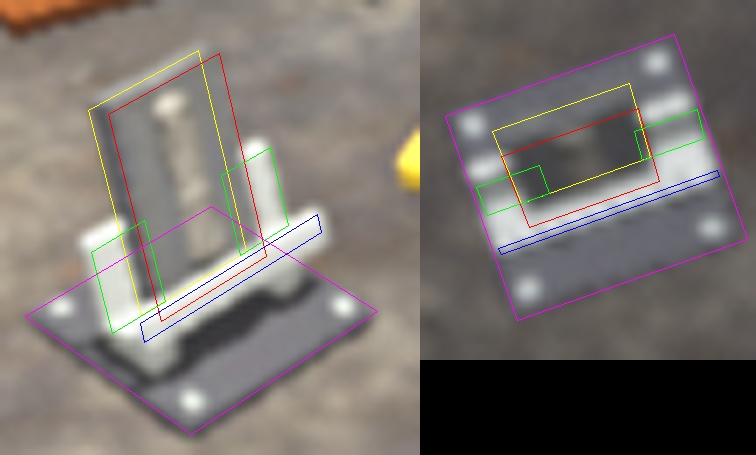

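Overlay: the fit agrees to within about 3 mm. The coupon sits about 4 mm to +y of the seat centre, bead at (168,103) to (208,245), and the seat is about 1–2 mm further back than modelled. Next I'll compute the transit rows.

```bash
cat >> h.py <<'E'
P=(.5378,-.3233,.3146); SR,St=stand(P); seat=np.array([.0015,0,.022])
RT0=SR@np.array([np.cross(-out,-up),-out,-up]).T   # grasp orientation (tool y = into the rest)
def tgt(s,y,n): return SR@(seat+s*up+n*out+[0,y,0])+St
def cur():
    from plant import manip
    st=manip.state(); q=st["tool_rot"]; return st,np.array(st["tool_pos"]),Ro.from_quat(np.roll(q,-1)).as_matrix()
def delta(p0,R0,p1,R1): return np.r_[R0.T@(p1-p0)*1e3, Ro.from_matrix(R0.T@R1).as_rotvec(degrees=True)]
def local(p,R):
    L=SR.T@(p-St)-seat; return np.round(np.array([L@up,L[1],L@out])*1e3,1), delta(p,R,p,RT0)[3:].round(1)
E
python3 - <<'E'
from h import *
from scipy.spatial.transform import Slerp
st,p0,R0=cur(); p1=tgt(.155,.004,.0065); print(p1,np.linalg.det(RT0),delta(p0,R0,p1,RT0).round(1))
N=30; sl=Slerp([0,1],Ro.from_matrix([R0,RT0]))
pol=lambda p:np.array([np.hypot(p[0],p[1]),np.arctan2(p[1],p[0]),p[2]])
a,b=pol(p0),pol(p1)
p,R=p0,R0
for i in range(1,N+1):
    q=a+(b-a)*i/N; pn=np.array([q[0]*np.cos(q[1]),q[0]*np.sin(q[1]),q[2]]); Rn=sl(i/N).as_matrix()
    print(delta(p,R,pn,Rn).round(1).tolist()); p,R=pn,Rn
E
```

```text
[ 0.58259166 -0.30451803  0.16987549] 1.0000000000000002 [-656.  -668.    75.4   18.8    8.4   47.6]
[-34.1, 0.2, 2.5, 0.6, 0.3, 1.6]
[-34.2, -0.7, 2.3, 0.6, 0.3, 1.6]
[-34.2, -1.6, 2.2, 0.6, 0.3, 1.6]
[-34.2, -2.5, 2.1, 0.6, 0.3, 1.6]
[-34.2, -3.4, 2.1, 0.6, 0.3, 1.6]
[-34.2, -4.3, 2.0, 0.6, 0.3, 1.6]
[-34.1, -5.2, 2.1, 0.6, 0.3, 1.6]
[-34.0, -6.1, 2.1, 0.6, 0.3, 1.6]
[-33.9, -7.0, 2.2, 0.6, 0.3, 1.6]
[-33.8, -7.9, 2.3, 0.6, 0.3, 1.6]
[-33.6, -8.8, 2.4, 0.6, 0.3, 1.6]
[-33.4, -9.6, 2.6, 0.6, 0.3, 1.6]
[-33.2, -10.5, 2.8, 0.6, 0.3, 1.6]
[-33.0, -11.4, 3.0, 0.6, 0.3, 1.6]
[-32.7, -12.2, 3.3, 0.6, 0.3, 1.6]
[-32.4, -13.0, 3.6, 0.6, 0.3, 1.6]
[-32.1, -13.8, 3.9, 0.6, 0.3, 1.6]
[-31.7, -14.6, 4.3, 0.6, 0.3, 1.6]
[-31.4, -15.4, 4.7, 0.6, 0.3, 1.6]
[-31.0, -16.2, 5.1, 0.6, 0.3, 1.6]
[-30.6, -16.9, 5.6, 0.6, 0.3, 1.6]
[-30.2, -17.6, 6.0, 0.6, 0.3, 1.6]
[-29.7, -18.3, 6.5, 0.6, 0.3, 1.6]
[-29.2, -19.0, 7.1, 0.6, 0.3, 1.6]
[-28.7, -19.7, 7.6, 0.6, 0.3, 1.6]
[-28.2, -20.3, 8.1, 0.6, 0.3, 1.6]
[-27.6, -21.0, 8.7, 0.6, 0.3, 1.6]
[-27.1, -21.5, 9.3, 0.6, 0.3, 1.6]
[-26.5, -22.1, 9.9, 0.6, 0.3, 1.6]
[-25.8, -22.7, 10.5, 0.6, 0.3, 1.6]
```

Emit:
play_rows(
  commands=[
    [-34,-1,1,0.6,0.3,1.6],
    [-34,-1,1,0.6,0.3,1.6],
    [-34,-2,1,0.6,0.3,1.6],
    [-34,-2,1,0.6,0.3,1.6],
    [-34,-3,1,0.6,0.3,1.6],
  ],
  hand=40,
)

```text
time: 0.72
tool_pos: [0.4006, 0.4858, 0.2389]
tool_rot: [-0.018, 0.275, 0.961, -0.023]
contact_force: [0.3, 0.4, -0.1]
gripper_width: 0.468
grasp_force: 0.0
```

Emit:
play_rows(
  commands=[
    [-34,-4,1,0.6,0.3,1.6],
    [-34,-5,1,0.6,0.3,1.6],
    [-34,-6,1,0.6,0.3,1.6],
    [-34,-7,1,0.6,0.3,1.6],
    [-34,-8,1,0.6,0.3,1.6],
  ],
)

```text
time: 1.13
tool_pos: [0.5218, 0.3631, 0.2312]
tool_rot: [-0.036, 0.341, 0.938, -0.046]
contact_force: [-0.1, 0.8, 0.3]
gripper_width: 0.474
grasp_force: 0.0
```

Emit:
play_rows(
  commands=[
    [-34,-9,1,0.6,0.3,1.6],
    [-33,-10,1,0.6,0.3,1.6],
    [-33,-10,2,0.6,0.3,1.6],
    [-33,-11,2,0.6,0.3,1.6],
    [-33,-12,2,0.6,0.3,1.6],
  ],
)

```text
time: 1.55
tool_pos: [0.6061, 0.2113, 0.2236]
tool_rot: [-0.054, 0.405, 0.91, -0.068]
contact_force: [0.3, -0.1, -0.1]
gripper_width: 0.467
grasp_force: 0.0
```

Emit:
play_rows(
  commands=[
    [-32,-13,2,0.6,0.3,1.6],
    [-32,-14,2,0.6,0.3,1.6],
    [-32,-15,3,0.6,0.3,1.6],
    [-31,-15,3,0.6,0.3,1.6],
    [-31,-16,3,0.6,0.3,1.6],
  ],
)

```text
time: 1.97
tool_pos: [0.6462, 0.0418, 0.2179]
tool_rot: [-0.072, 0.467, 0.877, -0.09]
contact_force: [0.3, 0.1, 0.2]
gripper_width: 0.469
grasp_force: 0.0
```

Run:
```python
from h import *
st,p,R=cur(); print(st["time"],p,st["joint_pos"],delta(p,R,tgt(.155,.004,.0065),RT0).round(1),local(p,R))
```

```text
1.9667 [0.6461922  0.04181732 0.21791082] [-0.01157066  0.25841914  1.44232929 -0.09427299  1.65263374 -0.6019252 ] [-254.7 -230.2   91.8    6.6    2.2   15.7] (array([ 257.5,  313.7, -134.6]), array([ 6.6,  2.2, 15.7]))
```

Emit:
play_rows(
  commands=[
    [-29,-17,5,0.6,0.2,1.5],
    [-29,-17,5,0.6,0.2,1.5],
    [-29,-17,5,0.6,0.2,1.5],
    [-28,-18,5,0.6,0.2,1.5],
    [-28,-18,6,0.6,0.2,1.5],
  ],
)

```text
time: 2.38
tool_pos: [0.6409, -0.127, 0.2094]
tool_rot: [-0.086, 0.522, 0.841, -0.114]
contact_force: [0.5, 0.5, -0.0]
gripper_width: 0.464
grasp_force: 0.0
```

Emit:
play_rows(
  commands=[
    [-28,-19,6,0.6,0.2,1.5],
    [-28,-19,6,0.6,0.2,1.5],
    [-28,-19,7,0.6,0.2,1.5],
    [-27,-20,7,0.6,0.2,1.5],
    [0,0,0,0,0,0],
  ],
)

```text
time: 2.8
tool_pos: [0.61, -0.2652, 0.2048]
tool_rot: [-0.097, 0.566, 0.808, -0.133]
contact_force: [-0.0, -0.2, -0.2]
gripper_width: 0.467
grasp_force: 0.0
```

Run:
```python
from h import *
st,p,R=cur(); print(st["time"],p,st["joint_pos"].round(2),delta(p,R,tgt(.155,.004,.0065),RT0).round(1),local(p,R))
```

```text
2.8 [ 0.60998935 -0.26518321  0.20480738] [-0.43  0.33  1.39 -0.23  1.66 -0.77] [-27.8 -25.8  45.6   1.1   0.3   1.9] (array([200.9,  32.9, -17.5]), array([1.1, 0.3, 1.9]))
```

Emit:
play_rows(
  commands=[
    [-14,-13,22,0.5,0.1,0.9],
    [-14,-13,23,0.6,0.2,1],
    [0,0,0,0,0,0],
    [0,0,0,0,0,0],
  ],
)

```text
time: 3.13
tool_pos: [0.5832, -0.2992, 0.1694]
tool_rot: [-0.103, 0.576, 0.798, -0.14]
contact_force: [1.1, 0.8, 1.1]
gripper_width: 0.463
grasp_force: 0.0
```

Run:
```python
from h import *
from plant import imaging
import cv2
st,p,R=cur(); print(st["time"],local(p,R))
S=imaging.grab_frame("scene");T=imaging.grab_frame("top")
# expected tip centre point and axis extrapolated to grasp
for f in(S,T): print(proj(f,[p,p+R@[0,0,.014],p+R@[0,0,.1]]).round(1))
a=cv2.resize(S["image"][140:250,290:400,::-1],None,fx=5,fy=5,interpolation=cv2.INTER_CUBIC)
cv2.imwrite("pics/pre.png",a)
```

```text
3.1333 (array([155.3,   8.9,   4.2]), array([-0. , -0.1,  0.3]))
[[319.2 161.4]
 [320.6 167.4]
 [329.3 202.6]]
[[316.9 213.4]
 [317.6 215.4]
 [321.6 226.8]]
```

View pics/pre.png

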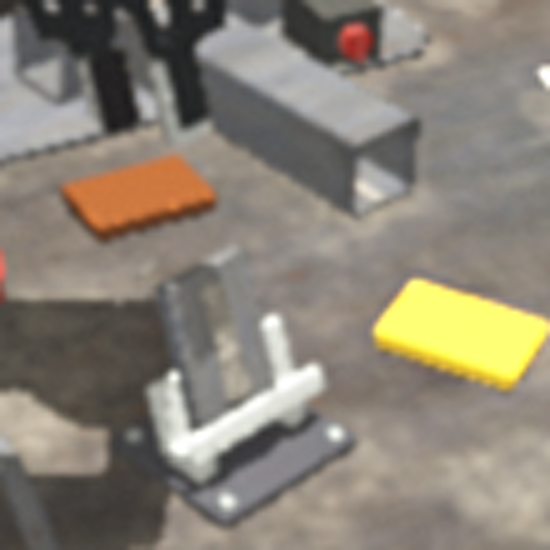

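Gripper above the coupon: fingertips near (115,125) and (185,140) in the crop, straddling the coupon axis. Fine-tune and descend.

Emit:
play_rows(
  commands=[
    [-5,-2.5,10,0,0,0.3],
    [0,0,20,0,0,0],
    [0,0,20,0,0,0],
    [0,0,15,0,0,0],
    [0,0,0,0,0,0],
  ],
)

```text
time: 3.65
tool_pos: [0.5604, -0.3104, 0.107]
tool_rot: [-0.104, 0.578, 0.797, -0.14]
contact_force: [-1.2, -0.1, -1.0]
gripper_width: 0.467
grasp_force: 0.0
```

Emit:
play_rows(
  commands=[
    [0,0,12,0,0,0],
    [0,0,12,0,0,0],
    [0,0,11,0,0,0],
    [0,0,0,0,0,0],
    [0,0,0,0,0,0],
  ],
)

```text
time: 4.07
tool_pos: [0.5508, -0.3151, 0.0771]
tool_rot: [-0.102, 0.578, 0.797, -0.14]
contact_force: [0.4, 0.3, -0.1]
gripper_width: 0.469
grasp_force: 0.0
```

Run:
```python
from h import *
from plant import imaging
import cv2
st,p,R=cur(); print(st["time"],local(p,R),st["contact_force"])
S=imaging.grab_frame("scene")
a=cv2.resize(S["image"][165:255,290:380,::-1],None,fx=6,fy=6,interpolation=cv2.INTER_CUBIC)
cv2.imwrite("pics/dn.png",a)
```

```text
4.0667 (array([56.4,  3.8,  6.2]), array([ 0. , -0. ,  0.1])) [ 0.42423081  0.26214735 -0.11577771]
```

View pics/dn.png

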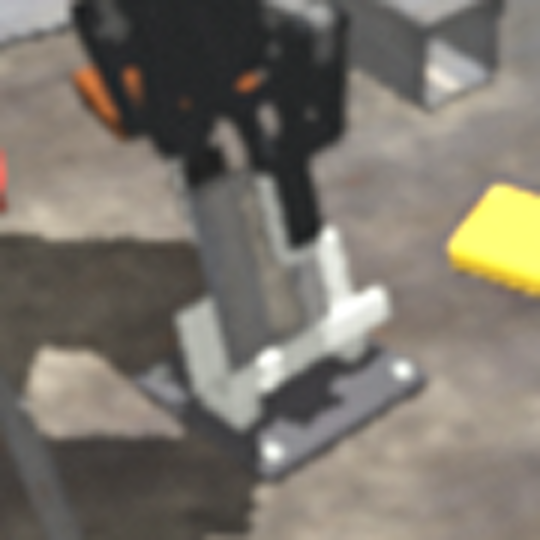

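The fingers straddle the plate, with the front finger at crop (300,200). Now close.

Emit:
play_rows(
  commands=[
    [0,0,0,0,0,0],
    [0,0,0,0,0,0],
    [0,0,0,0,0,0],
  ],
  hand=18,
)

```text
time: 4.37
tool_pos: [0.552, -0.3155, 0.0788]
tool_rot: [-0.1, 0.578, 0.797, -0.14]
contact_force: [0.6, -0.3, 0.4]
gripper_width: 0.212
grasp_force: 0.0
```

Emit:
play_rows(
  commands=[
    [0,0,0,0,0,0],
    [0,0,0,0,0,0],
    [0,0,0,0,0,0],
    [0,0,0,0,0,0],
  ],
  hand=0,
)

```text
time: 4.7
tool_pos: [0.5521, -0.3154, 0.0786]
tool_rot: [-0.1, 0.578, 0.797, -0.14]
contact_force: [2.1, -0.3, 2.7]
gripper_width: 0.103
grasp_force: 59.2
```

Emit:
play_rows(
  commands=[
    [0,0,-5,0,0,0],
    [0,0,-15,0,0,0],
    [0,0,-25,0,0,0],
    [0,0,-25,0,0,0],
    [0,0,-20,0,0,0],
  ],
)

```text
time: 5.12
tool_pos: [0.5812, -0.3055, 0.1648]
tool_rot: [-0.101, 0.578, 0.797, -0.14]
contact_force: [1.4, -0.1, -2.2]
gripper_width: 0.101
grasp_force: 58.5
```

Emit:
play_rows(
  commands=[
    [0,0,-20,0,0,0],
    [0,0,0,0,0,0],
    [0,0,0,0,0,0],
  ],
)

```text
time: 5.37
tool_pos: [0.5878, -0.3037, 0.183]
tool_rot: [-0.1, 0.578, 0.798, -0.14]
contact_force: [-0.4, 0.4, -4.0]
gripper_width: 0.098
grasp_force: 58.7
```

Run:
```python
from h import *
from plant import imaging
import cv2
st,p,R=cur(); print(st["time"],local(p,R),st["contact_force"],st["joint_pos"].round(2))
S=imaging.grab_frame("scene")
a=cv2.resize(S["image"][140:240,290:390,::-1],None,fx=5,fy=5,interpolation=cv2.INTER_CUBIC)
cv2.imwrite("pics/up.png",a)
```

```text
5.3667 (array([169.1,   3.2,   6.1]), array([0.2, 0.2, 0.1])) [-0.42707305  0.40688278 -4.04042083] [-0.49  0.34  1.42 -0.25  1.62 -0.79]
```

View pics/up.png

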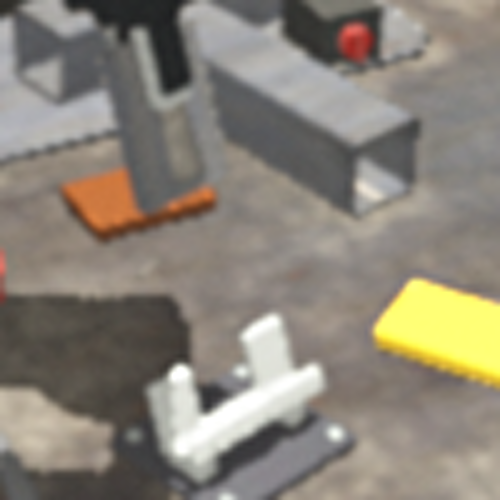

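Coupon held with bead out, its bottom at about (160,210) in the crop, well clear of the empty stand. Half turn about tool z.

Emit:
play_rows(
  commands=[
    [0,0,0,0,0,4],
    [0,0,0,0,0,7],
    [0,0,0,0,0,7],
    [0,0,0,0,0,7],
    [0,0,0,0,0,7],
  ],
)

```text
time: 5.83
tool_pos: [0.5853, -0.3031, 0.1785]
tool_rot: [-0.06, 0.777, 0.605, -0.164]
contact_force: [1.3, 0.6, -2.5]
gripper_width: 0.098
grasp_force: 58.4
```

Emit:
play_rows(
  commands=[
    [0,0,0,0,0,7],
    [0,0,0,0,0,7],
    [0,0,0,0,0,7],
    [0,0,0,0,0,7],
    [0,0,0,0,0,7],
  ],
)

```text
time: 6.25
tool_pos: [0.5854, -0.3031, 0.1785]
tool_rot: [-0.008, 0.923, 0.343, -0.174]
contact_force: [0.5, 0.0, -2.7]
gripper_width: 0.104
grasp_force: 58.4
```

Emit:
play_rows(
  commands=[
    [0,0,0,0,0,7],
    [0,0,0,0,0,7],
    [0,0,0,0,0,7],
    [0,0,0,0,0,7],
    [0,0,0,0,0,7],
  ],
)

```text
time: 6.67
tool_pos: [0.5854, -0.3031, 0.1785]
tool_rot: [0.044, 0.983, 0.05, -0.169]
contact_force: [-0.1, 2.2, -2.1]
gripper_width: 0.099
grasp_force: 58.4
```

Emit:
play_rows(
  commands=[
    [0,0,0,0,0,7],
    [0,0,0,0,0,7],
    [0,0,0,0,0,7],
    [0,0,0,0,0,7],
    [0,0,0,0,0,7],
  ],
)

```text
time: 7.08
tool_pos: [0.5853, -0.3031, 0.1785]
tool_rot: [0.093, 0.953, -0.249, -0.148]
contact_force: [0.4, 0.2, -2.2]
gripper_width: 0.102
grasp_force: 58.5
```

Emit:
play_rows(
  commands=[
    [0,0,0,0,0,7],
    [0,0,0,0,0,7],
    [0,0,0,0,0,7],
    [0,0,0,0,0,7],
    [0,0,0,0,0,7],
  ],
)

```text
time: 7.5
tool_pos: [0.5853, -0.3031, 0.1785]
tool_rot: [0.133, 0.834, -0.524, -0.113]
contact_force: [-0.9, -0.8, -2.5]
gripper_width: 0.104
grasp_force: 58.5
```

Emit:
play_rows(
  commands=[
    [0,0,0,0,0,4],
    [0,0,0,0,0,2],
    [0,0,0,0,0,0],
    [0,0,0,0,0,0],
  ],
)

```text
time: 7.83
tool_pos: [0.5858, -0.3032, 0.1793]
tool_rot: [0.138, 0.807, -0.564, -0.106]
contact_force: [-0.2, 0.5, -3.4]
gripper_width: 0.099
grasp_force: 58.5
```

Run:
```python
from h import *
st,p,R=cur(); RF=RT0@np.diag([-1.,-1,1]); print(st["time"],local(p,R)[0],delta(p,R,p,RF)[3:].round(2),st["contact_force"],st["joint_pos"].round(2),st["gripper_width"])
```

```text
7.8333 [165.    4.2   6.5] [0.04 0.09 2.16] [-0.18536228  0.4508776  -3.39804812] [-0.49  0.34  1.42 -0.25  1.62  2.32] 0.09944042120128516
```

Emit:
play_rows(
  commands=[
    [4,1.5,10,0,0,2.1],
    [0,0,20,0,0,0],
    [0,0,20,0,0,0],
    [0,0,15,0,0,0],
    [0,0,0,0,0,0],
  ],
)

```text
time: 8.25
tool_pos: [0.5626, -0.3135, 0.1156]
tool_rot: [0.14, 0.797, -0.578, -0.106]
contact_force: [-2.0, 0.5, -3.8]
gripper_width: 0.097
grasp_force: 58.4
```

Emit:
play_rows(
  commands=[
    [0,0,10,0,0,0],
    [0,0,10,0,0,0],
    [0,0,8,0,0,0],
    [0,0,0,0,0,0],
    [0,0,0,0,0,0],
  ],
)

```text
time: 8.67
tool_pos: [0.5567, -0.3176, 0.0941]
tool_rot: [0.14, 0.797, -0.579, -0.101]
contact_force: [-0.9, 0.2, -1.7]
gripper_width: 0.102
grasp_force: 58.6
```

Run:
```python
from h import *
from plant import imaging
import cv2
st,p,R=cur(); RF=RT0@np.diag([-1.,-1,1]); print(st["time"],local(p,R)[0],delta(p,R,p,RF)[3:].round(2),st["contact_force"])
print("at grasp",local(np.array([.5521,-.3154,.0786]),RT0)[0])
S=imaging.grab_frame("scene")
a=cv2.resize(S["image"][165:255,290:380,::-1],None,fx=6,fy=6,interpolation=cv2.INTER_CUBIC)
cv2.imwrite("pics/low.png",a)
```

```text
8.6667 [74.  -0.4  7.5] [-0.08 -0.03 -0.02] [-0.91285515  0.21426247 -1.7418406 ]
at grasp [58.2  3.1  5.7]
```

View pics/low.png

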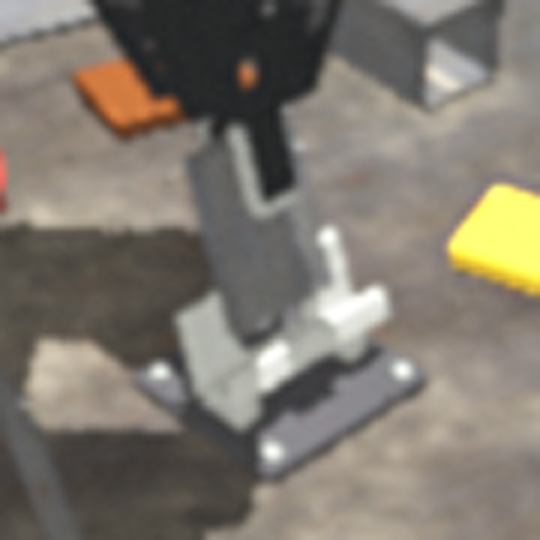

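The plain side now faces out, with the coupon's bottom near (250,330), above the ledge and inside the lip. Lower the rest.

Emit:
play_rows(
  commands=[
    [0,0,5,0,0,0],
    [0,0,5,0,0,0],
    [0,0,0,0,0,0],
    [0,0,0,0,0,0],
    [0,0,0,0,0,0],
  ],
)

```text
time: 9.13
tool_pos: [0.5537, -0.3188, 0.085]
tool_rot: [0.14, 0.797, -0.579, -0.101]
contact_force: [0.2, 0.2, -2.2]
gripper_width: 0.102
grasp_force: 58.6
```

Emit:
play_rows(
  commands=[
    [0,0,2,0,0,0],
    [0,0,0,0,0,0],
    [0,0,2,0,0,0],
    [0,0,0,0,0,0],
    [0,0,0,0,0,0],
  ],
)

```text
time: 9.55
tool_pos: [0.5523, -0.3191, 0.0811]
tool_rot: [0.14, 0.797, -0.579, -0.101]
contact_force: [-0.5, 0.2, -2.8]
gripper_width: 0.101
grasp_force: 58.6
```

Run:
```python
from h import *
st,p,R=cur(); print(st["time"],local(p,R)[0],st["contact_force"])
```

```text
9.55 [60.2 -0.5  7.4] [-0.52374175  0.15965752 -2.77216277]
```

2 mm to go, plus 1.5 mm back towards the rest.

Emit:
play_rows(
  commands=[
    [0,0,1,0,0,0],
    [0,0,0,0,0,0],
    [0,0,1,0,0,0],
    [0,0,0,0,0,0],
    [0,0,0,0,0,0],
  ],
)

```text
time: 9.97
tool_pos: [0.5519, -0.3195, 0.0795]
tool_rot: [0.14, 0.797, -0.579, -0.101]
contact_force: [-0.0, -0.2, -2.3]
gripper_width: 0.102
grasp_force: 58.8
```

Emit:
play_rows(
  commands=[
    [0,-1.5,0,0,0,0],
    [0,0,0,0,0,0],
    [0,0,0.5,0,0,0],
    [0,0,0,0,0,0],
    [0,0,0,0,0,0],
  ],
)

```text
time: 10.38
tool_pos: [0.5533, -0.319, 0.0789]
tool_rot: [0.14, 0.797, -0.579, -0.101]
contact_force: [0.8, 1.2, -0.3]
gripper_width: 0.102
grasp_force: 59.0
```

Emit:
play_rows(
  commands=[
    [0,0,0.7,0,0,0],
    [0,0,0,0,0,0],
    [0,0,0,0,0,0],
  ],
)

```text
time: 10.63
tool_pos: [0.5533, -0.3192, 0.0788]
tool_rot: [0.14, 0.797, -0.579, -0.1]
contact_force: [2.1, 1.5, 4.3]
gripper_width: 0.101
grasp_force: 59.7
```

Emit:
play_rows(
  commands=[
    [0,0,0,0,0,0],
    [0,0,0,0,0,0],
    [0,0,0,0,0,0],
    [0,0,0,0,0,0],
    [0,0,0,0,0,0],
  ],
  hand=20,
)

```text
time: 11.05
tool_pos: [0.5524, -0.3191, 0.0773]
tool_rot: [0.14, 0.797, -0.579, -0.101]
contact_force: [0.1, 0.1, 0.3]
gripper_width: 0.232
grasp_force: 0.0
```

Emit:
play_rows(
  commands=[
    [0,0,0,0,0,0],
    [0,0,0,0,0,0],
    [0,0,0,0,0,0],
    [0,0,0,0,0,0],
    [0,0,0,0,0,0],
  ],
  hand=40,
)

```text
time: 11.47
tool_pos: [0.5528, -0.3191, 0.0778]
tool_rot: [0.14, 0.797, -0.579, -0.101]
contact_force: [0.6, 0.9, -0.6]
gripper_width: 0.465
grasp_force: 0.0
```

Emit:
play_rows(
  commands=[
    [0,0,-10,0,0,0],
    [0,0,-25,0,0,0],
    [0,0,-30,0,0,0],
    [0,0,-30,0,0,0],
    [0,0,-30,0,0,0],
  ],
)

```text
time: 11.88
tool_pos: [0.5937, -0.3055, 0.1974]
tool_rot: [0.14, 0.797, -0.579, -0.101]
contact_force: [0.5, -0.3, 0.1]
gripper_width: 0.468
grasp_force: 0.0
```

Run:
```python
from h import *
from plant import imaging
import cv2
st,p,R=cur(); print(st["time"],local(p,R)[0],st["contact_force"])
S=imaging.grab_frame("scene")
a=cv2.resize(S["image"][180:275,220:370,::-1],None,fx=5,fy=5,interpolation=cv2.INTER_CUBIC)
cv2.imwrite("pics/fin.png",a)
L=[SR@(seat+s*up+n*out+[0,y,0])+St for n in(0,.01) for s,y in((0,.025),(.075,.025),(.075,-.025),(0,-.025))]
print(((proj(S,L)-[220,180]+.5)*5).round())
```

```text
11.8833 [184.3  -0.4   6.3] [ 0.52819203 -0.30177266  0.11884567]
[[545. 235.]
 [508.  89.]
 [586.  46.]
 [620. 189.]
 [559. 239.]
 [522.  92.]
 [600.  49.]
 [634. 193.]]
```

View pics/fin.png

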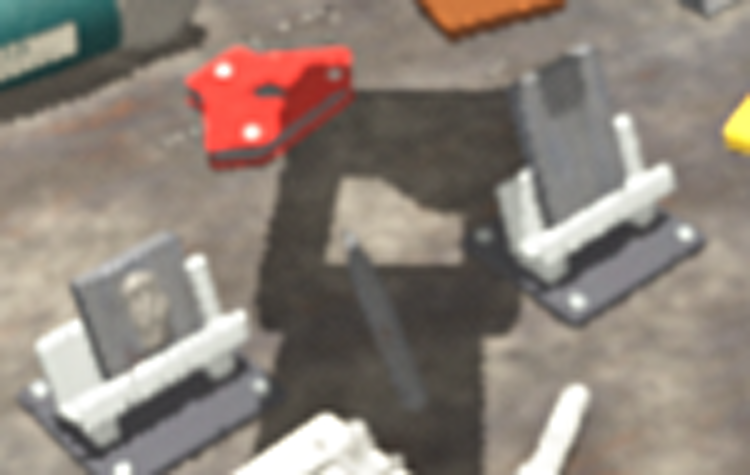

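The oblong coupon is seated plain side out. Its top corners are at (512,88) and (585,48), matching the prediction, and the square coupon is untouched. The gripper is clear, so I'm handing in.

Emit:
play_rows(
  commands=[
    [0,0,-20,0,0,0],
    [0,0,0,0,0,0],
    [0,0,0,0,0,0],
    [0,0,0,0,0,0],
  ],
)

```text
time: 12.27
tool_pos: [0.5992, -0.3035, 0.2132]
tool_rot: [0.14, 0.797, -0.579, -0.102]
contact_force: [0.6, -0.9, -0.8]
gripper_width: 0.467
grasp_force: 0.0
```

```bash
python3 -c "
from plant import manip
print(manip.job_done())"
```

```text
the job is handed in; nothing more can be done
None
```

The oblong coupon is turned over and leaning in its own stand, plain back out and about centred; in the last picture the square coupon looked unmoved. I handed the job in at about 12 s, and no verdict came back.

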